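# Book in the pad printer's kit on the tally buttons

### The arm

A 6-joint arm with a two-finger parallel gripper is mounted at the origin on a cart in front of the work surface, level with it; the furniture and walls round the work are solid. World frame = base frame: x ahead of the robot, y to its left, z up, the work surface at z = 0. Lengths are in m, angles in rad, forces in N, time in s.
With the tool pointing down it reaches from about 0.375 to 0.975 m from the base axis. Payload 3.8 kg.
Tool frame: the origin (TCP) lies at the very end of the fingers, on their centre line; the grasp point (between the pads) lies 19 mm behind it; z points along the fingers, y is the direction in which the jaws open and shut (so a half turn about z gives the same grasp; the last joint's range is limited). The gripper opens to 85 mm and grips with 20 to 120 N. Pads are 22 mm wide; open, the fingers measure 114 mm over their backs; the gripper's body (76 mm by 85 mm) begins 54 mm behind the grasp point. The pads swing forward as they close: fully open they stand 13 mm farther back than shut.
Start: joints at [-1.267, 0.264, 1.604, -0, 1.274, -0.037], TCP at [0.226, -0.636, 0.231] pointing down, gripper open.
Joint ranges: [-2.63, 2.63], [-0.94, 2.18], [0.31, 2.57], [-1.31, 4.45], [0, 2.66], [-2.55, 2.55]. Speed limits (rad/s): [2.57, 2.57, 3.14, 3.14, 3.14, 3.14].

### API

Orientations are given as a rotation vector (axis times angle).
In Python, from workcell import status, read_camera, camera_info, order gives the robot as it stands.
- The arm moves only by the tool move_arm, never from a script. Its argument "deltas" is a list of rows, each a list of 3 entries, a list of its own where there are three numbers: the turn, a rotation vector about the world's x, y, z as a fraction of full scale, then the shift along the world's x, y, z as a fraction of full scale, then the closure, from -1 (fully open) to 1 (shut), so that 0 is half open. A call has 1 to 20 rows; each row is the pose to reach, as a shift and turn from the pose commanded when the call began; what a row does not reach only later rows make up. Full scale, the value 1, is 0.1 m for a shift and pi/2 rad for a turn. A row lasts 1/8 s, in which the tool goes at most 62.5 mm and 10.7 degrees, less where a joint would pass 70% of its speed; a pose out of reach is approached as far as the arm can. A call with a number of a shift or a turn outside -1 to 1 is refused whole. A call with a gripper value outside its range is refused whole. The fingers move at their own pace and stop on an object; "grip_force" is the grip in N (left out, the last holds). Time passes only in rows, so rows that repeat a pose let the fingers close. It gives the time, the measured TCP pose, the force and the opening at its end, in the units of the state.
- status.read_state(): the state, without advancing time (a new reading comes with each control period).
- read_camera(name): name is "scene" or "top" or "wrist"; returns (picture, depth): 480x640x3 uint8, red, green, blue; 480x640 float32, m along the optical axis (not along the pixel's ray), 0 where there is no reading.
- camera_info(name): a dict with "K" (3x3 intrinsics, pixels), "R" (3x3) and "t" (3): a world point X has camera coordinates R X + t. Camera axes: x right, y down, z forward; pixel columns grow to the right and rows downward; lengths in m; the calibration is good to about 2 mm. The wrist camera is an equidistant fisheye: a pixel r from the principal point sees the ray r / f radians off the axis. A picture is of the moment at which its call begins: read the wrist's pose just before it. camera_info takes no time and is no camera call; for the wrist camera it gives the pose at the moment of the call.
- order.finish_job(): hands the job in, once; it reports no verdict.
The state is a dict: "time": time; "q": joint angles; "joint_vel": joint speeds; "joint_torque": joint torques, N m; "tool_pos": TCP position; "tcp_rot": TCP orientation; "wrist_force": force on the tool from outside, world axes, zero at the start; "torque": the same for the moment, N m; "width": opening from 0.0 (shut) to 1.0 (fully open).
Only numpy, scipy, OpenCV 4.12 (cv2) and the standard library are available. Lean on these libraries where they do the work, as an engineer would, in place of code of your own. Each camera call takes 0.05 s, during which the arm holds its last target. There are 200 camera calls.

### The job

Book in the pad printer's kit in the order it is fitted: with a fingertip, lightly push down the tally button on the station where the black holder stands, then the one at the steel stake, then the one at the flat disc. Each button should go down to the bottom or nearly so, where it stays; press gently, do not ram it against its stop. The buttons are only touched: leave the kit parts in their bays and the other things on the bench where they are, and finish clear of everything.

Things in the scene. Friction and masses are not known exactly. Their poses are not given: they have to be found in the camera images.
- station_holder: Kitting station on which the black holder stands: fixed grey plate 164 x 96 x 8 mm, origin at the centre of its underside. Its +x end carries a parts bay (90 x 88 mm inside, centre at x = +33 mm, floor 8 mm up, rim 4 mm high); at x = -55 mm, y = 0 stands its push button. All three stations are alike; only the part in the bay tells them apart. Position, order on the bench and yaw vary.
- button_holder_top (a point): Centre of the top face of the button on the black holder's station. Black round cap, 26 mm across and 8 mm thick, on a stem above a fixed aluminium collar (32 mm across, its top 18 mm above the bench). The cap top is 44 mm above the bench with the button fully up, 30 mm when fully down. It is moved straight down by 3 to 4 N and stays where it is left (friction, no spring); it meets a stop at the bottom.
- button_holder (a joint): How far the button on the black holder's station is pushed down, m: 0 fully up, 0.014 on its stop. Starts between 0 and 0.003.
- station_stake: Kitting station on which the steel stake stands: fixed grey plate 164 x 96 x 8 mm, origin at the centre of its underside. Its +x end carries a parts bay (90 x 88 mm inside, centre at x = +33 mm, floor 8 mm up, rim 4 mm high); at x = -55 mm, y = 0 stands its push button. All three stations are alike; only the part in the bay tells them apart. Position, order on the bench and yaw vary.
- button_stake_top (a point): Centre of the top face of the button on the steel stake's station. Black round cap, 26 mm across and 8 mm thick, on a stem above a fixed aluminium collar (32 mm across, its top 18 mm above the bench). The cap top is 44 mm above the bench with the button fully up, 30 mm when fully down. It is moved straight down by 3 to 4 N and stays where it is left (friction, no spring); it meets a stop at the bottom.
- button_stake (a joint): How far the button on the steel stake's station is pushed down, m: 0 fully up, 0.014 on its stop. Starts between 0 and 0.003.
- station_disc: Kitting station on which the flat disc stands: fixed grey plate 164 x 96 x 8 mm, origin at the centre of its underside. Its +x end carries a parts bay (90 x 88 mm inside, centre at x = +33 mm, floor 8 mm up, rim 4 mm high); at x = -55 mm, y = 0 stands its push button. All three stations are alike; only the part in the bay tells them apart. Position, order on the bench and yaw vary.
- button_disc_top (a point): Centre of the top face of the button on the flat disc's station. Black round cap, 26 mm across and 8 mm thick, on a stem above a fixed aluminium collar (32 mm across, its top 18 mm above the bench). The cap top is 44 mm above the bench with the button fully up, 30 mm when fully down. It is moved straight down by 3 to 4 N and stays where it is left (friction, no spring); it meets a stop at the bottom.
- button_disc (a joint): How far the button on the flat disc's station is pushed down, m: 0 fully up, 0.014 on its stop. Starts between 0 and 0.003.
- holder: The pad printer's black holder: flat round black body 66 mm across and 14 mm thick with a short stub handle at one side and an off-centre round cap with a bright face, 26 mm high in all. 0.16 kg, loose. Origin at the centre of its underside. Stands in its station's bay; leave it there.
- stake: The steel stake: turned grey steel, a round flange 43 mm across with a narrower 24 mm upright cylinder on it, 31 mm high in all. 0.14 kg, loose. Origin at the centre of its underside. Stands in its station's bay; leave it there.
- disc: The plain disc: a flat black round disc with a steel top face, 43 mm across, 13 mm high. 0.05 kg, loose. Origin at the centre of its underside. Stands in its station's bay; leave it there.
- watch_head: Bystander: small silvery watch case with a dial and a crown, 25 x 28 x 7 mm, loose on the bench beyond the stations. Origin at the underside.
- thick_ring: Bystander: black ring 25 mm across, 8 mm high, loose on the bench beyond the stations. Origin at the centre of the underside.
- screwdriver: Bystander: small screwdriver with a pale yellow handle, 98 mm long, 9 mm thick, loose on the bench beyond the stations. Origin at the underside of its middle.
Mind the look-alikes: they are no part of the job. Leave any orange or turquoise look-alike of the disc alone.

How it is judged:
By the outcome, as a careful person would: the job done as asked, in the order asked, and still so for the second after the job is handed in, with the robot touching nothing.
It also fails if it takes over 48 s, if anything falls off the work surface, if the arm or the gripper's body presses on something with over 40 N, if the wrist force passes 120 N, or if a joint passes its speed limit or range.

## Working session

There is one attempt and no reset: what is moved stays moved. The work goes in short steps, Python scripts to look and compute and a tool call to move; the robot and the scene stay as the last step left them, time stands still between calls to the robot, and variables do not carry over. Pictures are saved under pics/ and viewed, about 8 in all and at most 12, crops included, and the job is handed in when it is done.

Besides the shell and the picture viewer there is one more tool, called after "Emit:" as name([rows], argument=value, ...), one row to a line, values as JSON. move_arm: Moves the arm, as the interface text tells. Its arguments: {"type":"object","properties":{"deltas":{"type":"array","items":{"type":"array"}},"grip_force":{"type":"number"}},"required":["deltas"]}

```bash
mkdir -p pics; python3 - <<'E'
from workcell import status, read_camera, camera_info
import cv2,numpy as np
print(status.read_state())
for n in("top","scene"):
    p,d=read_camera(n); cv2.imwrite(f"pics/{n}0.png",p[:,:,::-1]); np.savez(f"{n}0.npz",p=p,d=d,**camera_info(n)); print(n,camera_info(n))
E
```

```text
{'time': 0.0, 'q': array([-1.26690675e+00,  2.64771923e-01,  1.60535920e+00, -2.81739199e-05,
        1.27370122e+00, -3.69391554e-02]), 'joint_vel': array([-0.00130261,  0.00030472,  0.00021343, -0.00062412,  0.00156028,
        0.00018853]), 'joint_torque': array([-7.10988224e-04, -5.15114594e+01, -3.67310643e+01, -7.19151126e-05,
        1.32487767e-02, -1.24651146e-05]), 'tool_pos': array([ 0.22537867, -0.63549348,  0.22995737]), 'tcp_rot': array([-3.09389904e+00, -5.32421946e-01,  5.09750772e-04]), 'wrist_force': array([-0.03019447,  0.34894838, -0.36479364]), 'torque': array([ 0.00446155,  0.0179529 , -0.00339141]), 'width': 0.9986528448005355}
top {'K': array([[573.27222929,   0.        , 313.75503793],
       [  0.        , 573.27222929, 246.12739251],
       [  0.        ,   0.        ,   1.        ]]), 'R': array([[ 7.91040237e-02, -9.96866260e-01, -4.61751902e-04],
       [-9.68696198e-01, -7.67592984e-02, -2.36084067e-01],
       [ 2.35308797e-01,  1.91224969e-02, -9.71732525e-01]]), 't': array([-0.11148867,  0.58203545,  1.07814821])}
scene {'K': array([[493.68141983,   0.        , 313.63321417],
       [  0.        , 493.68141983, 233.88235207],
       [  0.        ,   0.        ,   1.        ]]), 'R': array([[-0.51914165, -0.85452169,  0.01687127],
       [-0.39546738,  0.22266247, -0.89108192],
       [ 0.75769222, -0.46926977, -0.45352881]]), 't': array([0.24520311, 0.30795864, 0.69523724])}
```

View pics/top0.png

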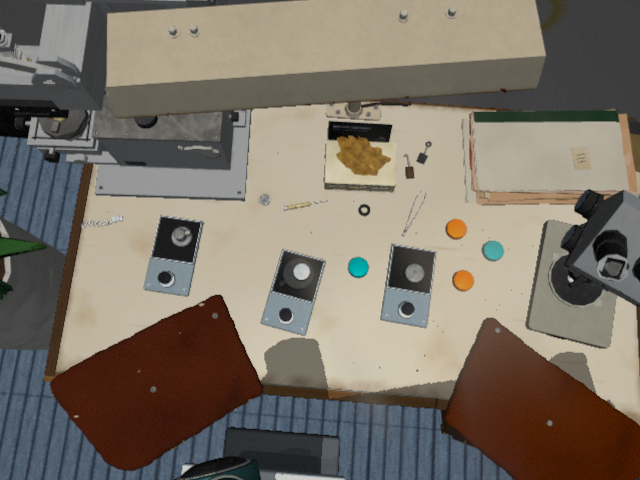

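View pics/scene0.png

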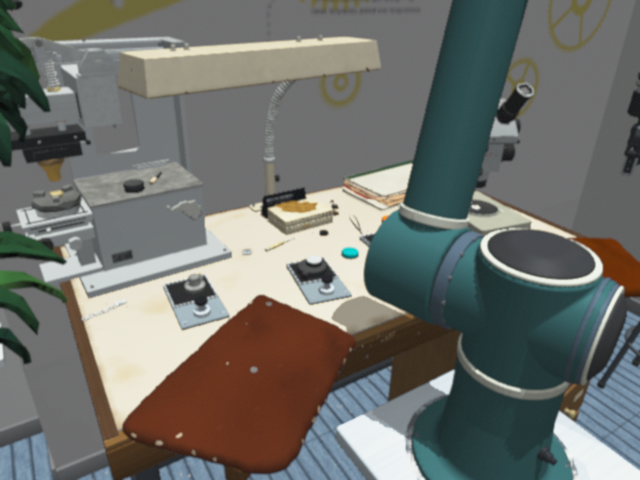

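The top view shows three stations: left holds the stake (part 181,235; button ~166,279), middle the holder (300,271; button ~286,315), right the disc (415,271; button ~408,309). The brown chair backs and the lamp may get in the way, so I'll measure their heights along with the buttons.

```bash
cat > h.py <<'E'
import numpy as np,cv2
def load(n):
    z=np.load(n); return z['p'],z['d'],z['K'],z['R'],z['t']
def cloud(d,K,R,t):
    v,u=np.mgrid[:d.shape[0],:d.shape[1]]
    c=np.stack([(u-K[0,2])/K[0,0]*d,(v-K[1,2])/K[1,1]*d,d],-1)
    return (c-t)@R
def onplane(u,v,z,K,R,t):
    r=R.T@np.linalg.inv(K)@[u,v,1]; o=-R.T@t
    return o+r*(z-o[2])/r[2]
E
python3 - <<'E'
from h import *
p,d,K,R,t=load("top0.npz"); W=cloud(d,K,R,t)
for n,(u,v) in dict(chairL=(155,385),chairLtip=(215,305),chairLr=(250,375),chairR=(550,420),chairRtip=(490,325),chairRl=(455,415),lamp=(320,85),lampf=(320,100),machine=(190,150),bench=(330,330),micro=(600,265)).items(): print(n,W[v,u].round(3))
for n,(u,v) in dict(stake=(166,279),holder=(286,315),disc=(408,309)).items():
    s=np.s_[v-18:v+19,u-18:u+19]
    P=W[s]; m=(d[s]>0)&(P[...,2]>.033)&(P[...,2]<.055)&(P[...,0]>-9)
    g=p[s].max(-1)<70
    vv,uu=np.nonzero(m&g); q=P[m&g]
    cu,cv_=uu.mean()+u-18,vv.mean()+v-18; h=np.median(q[:,2])
    mm=(m&g).astype(np.uint8); 
    print(n,len(uu),(cu,cv_),'zmed',h,'mean',q.mean(0).round(4),'plane',onplane(cu,cv_,h,K,R,t).round(4), 'bbox',uu.min()+u-18,uu.max()+u-18,vv.min()+v-18,vv.max()+v-18)
c=[cv2.resize(p[v-55:v+25,u-35:u+45],(266,266),interpolation=cv2.INTER_NEAREST) for u,v in((166,279),(286,315),(408,309))]
cv2.imwrite("pics/crop.png",np.hstack(c)[:,:,::-1])
E
```

```text
chairL [0.295 0.223 0.031]
chairLtip [0.46  0.124 0.036]
chairLr [0.329 0.041 0.018]
chairR [ 0.29  -0.544  0.036]
chairRtip [ 0.464 -0.428  0.035]
chairRl [ 0.285 -0.364  0.026]
lamp [ 0.741 -0.062  0.433]
lampf [ 0.735 -0.063  0.4  ]
machine [0.749 0.192 0.131]
bench [ 0.432 -0.111  0.002]
micro [ 0.52  -0.485  0.376]
stake 114 (np.float64(163.94736842105263), np.float64(277.10526315789474)) zmed 0.04088079156974277 mean [0.5076 0.2331 0.0409] plane [0.5076 0.2331 0.0409] bbox 158 170 272 282
holder 112 (np.float64(285.16964285714283), np.float64(314.42857142857144)) zmed 0.04345899498453827 mean [ 0.4514 -0.0189  0.0431] plane [ 0.4513 -0.0189  0.0435] bbox 280 291 309 320
disc 114 (np.float64(407.36842105263156), np.float64(308.3070175438597)) zmed 0.04354030070865181 mean [ 0.4828 -0.261   0.0435] plane [ 0.4828 -0.261   0.0435] bbox 402 413 303 314
```

View pics/crop.png

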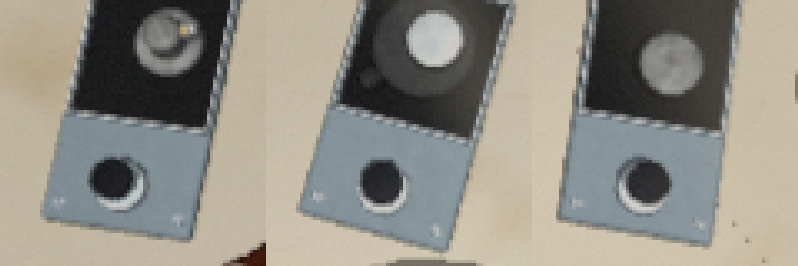

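The crop confirms which part is on which station. Button caps are at about holder (0.451, -0.019), stake (0.508, 0.233) and disc (0.483, -0.261). I'll close the gripper and move toward the holder's button.

Emit:
move_arm([
  [[0, 0, 0], [0.1, 0.3, 0], 1],
  [[0, 0, 0], [0.2, 0.6, 0], 1],
  [[0, 0, 0], [0.33, 0.9, 0], 1],
], grip_force=20)

```text
time: 0.48
tool_pos: [0.2585, -0.5449, 0.2305]
tcp_rot: [-3.095, -0.532, 0.0]
wrist_force: [0.7, 1.6, -0.3]
width: 0.382
```

Emit:
move_arm([
  [[0, 0, 0], [0.1, 0.3, 0], 1],
  [[0, 0, 0], [0.2, 0.6, 0], 1],
  [[0, 0, 0], [0.33, 0.9, 0], 1],
])

```text
time: 0.85
tool_pos: [0.2916, -0.4548, 0.2307]
tcp_rot: [-3.095, -0.532, 0.001]
wrist_force: [0.5, 0.1, -0.1]
width: -0.001
```

Emit:
move_arm([
  [[0, 0, 0], [0.1, 0.3, 0], 1],
  [[0, 0, 0], [0.2, 0.6, 0], 1],
  [[0, 0, 0], [0.33, 0.9, 0], 1],
])

```text
time: 1.23
tool_pos: [0.3245, -0.3649, 0.2308]
tcp_rot: [-3.095, -0.532, 0.001]
wrist_force: [0.2, -0.4, -0.4]
width: 0.001
```

Emit:
move_arm([
  [[0, 0, 0], [0.1, 0.3, 0], 1],
  [[0, 0, 0], [0.2, 0.6, 0], 1],
  [[0, 0, 0], [0.33, 0.9, 0], 1],
])

```text
time: 1.6
tool_pos: [0.3575, -0.2749, 0.2308]
tcp_rot: [-3.096, -0.532, 0.001]
wrist_force: [0.4, 0.1, -0.4]
width: -0.004
```

Emit:
move_arm([
  [[0, 0, 0], [0.15, 0.3, 0], 1],
  [[0, 0, 0], [0.3, 0.6, 0], 1],
  [[0, 0, 0], [0.45, 0.9, 0], 1],
])

```text
time: 1.98
tool_pos: [0.4026, -0.185, 0.2309]
tcp_rot: [-3.096, -0.533, 0.001]
wrist_force: [0.9, -0.4, -0.2]
width: 0.003
```

Emit:
move_arm([
  [[0, 0, 0], [0.15, 0.3, 0], 1],
  [[0, 0, 0], [0.3, 0.6, 0], 1],
  [[0, 0, 0], [0.49, 0.9, -0.2], 1],
])

```text
time: 2.35
tool_pos: [0.4531, -0.0954, 0.2125]
tcp_rot: [3.095, 0.532, 0.005]
wrist_force: [0.3, -0.1, -0.9]
width: -0.003
```

Emit:
move_arm([
  [[0, 0, 0], [0, 0.4, -0.3], 1],
  [[0, 0, 0], [0, 0.76, -0.6], 1],
  [[0, 0, 0], [0, 0.76, -1.0], 1],
  [[0, 0, 0], [0, 0.76, -1.0], 1],
])

```text
time: 2.85
tool_pos: [0.4478, -0.0194, 0.1079]
tcp_rot: [-3.094, -0.534, 0.013]
wrist_force: [-0.9, -0.1, -0.1]
width: 0.004
```

```bash
python3 - <<'E'
from workcell import status, read_camera, camera_info
import cv2
print(status.read_state()['tool_pos'])
p,d=read_camera("wrist");i=camera_info("wrist");print(i)
t,d=read_camera("top"); t=cv2.resize(t[220:360,200:387],(640,480))
cv2.imwrite("pics/w1.png",cv2.resize(cv2.hconcat([p,t]),(800,300))[:,:,::-1])
E
```

```text
[ 0.44783485 -0.01935859  0.10786736]
{'K': array([[371.64829954,   0.        , 323.67783228],
       [  0.        , 371.64829954, 239.85852211],
       [  0.        ,   0.        ,   1.        ]]), 'R': array([[ 0.33382849, -0.94263151, -0.00209371],
       [-0.90719153, -0.32187934,  0.2709192 ],
       [-0.2560509 , -0.08854115, -0.96259981]]), 't': array([-0.16831036,  0.39881358,  0.37522693])}
```

View pics/w1.png

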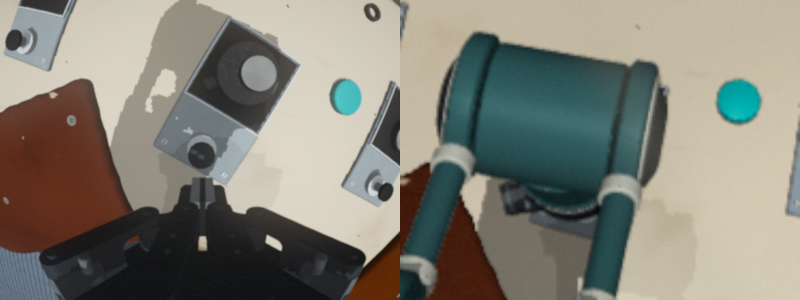

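The wrist view shows the holder station's cap at about (322,243) in full-image pixels, just ahead of the fingertip. I'll measure it properly.

```bash
cat >> h.py <<'E'
def wristcap(x,y,z):
    from workcell import read_camera,camera_info,status
    s=status.read_state(); i=camera_info("wrist"); p,_=read_camera("wrist"); K,R,t=i['K'],i['R'],i['t']
    c=R@[x,y,z]+t; th=np.arctan2(np.hypot(c[0],c[1]),c[2]); k=K[0,0]*th/np.hypot(c[0],c[1])
    u0,v0=int(K[0,2]+k*c[0]),int(K[1,2]+k*c[1])
    m=(p.max(-1)<75).astype(np.uint8)
    n,l,st,ce=cv2.connectedComponentsWithStats(m)
    out=[]
    for j in range(1,n):
        if np.hypot(*(ce[j]-[u0,v0]))<40 and 200<st[j,4]<4000:
            a=(ce[j]-K[:2,2]); r=np.hypot(*a); th=r/K[0,0]
            dr=R.T@np.r_[a/r*np.sin(th),np.cos(th)]; o=-R.T@t
            out.append((st[j].tolist(),ce[j].round(1),(o+dr*(z-o[2])/dr[2]).round(4)))
    print(s['tool_pos'].round(4),(u0,v0),out); return p
E
python3 -c "
from h import *
p=wristcap(.453,-.018,.0435); cv2.imwrite('pics/w2.png',cv2.resize(p[180:310,250:400],(600,520),interpolation=0)[:,:,::-1])"
```

```text
[ 0.4516 -0.0203  0.1117] (321, 250) [([298, 232, 41, 42, 1128], array([318.4, 253.9]), array([ 0.4506, -0.0169,  0.0435]))]
```

View pics/w2.png

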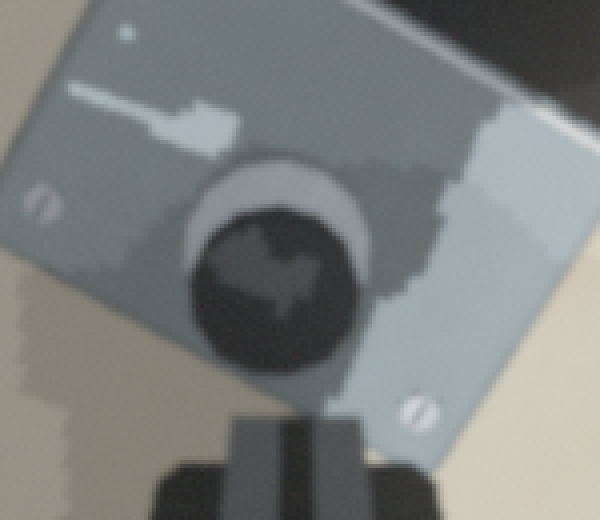

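The cap measures (0.4506, -0.0169) in the wrist view, which agrees with the top view to within 2 mm. I'll descend gently.

Emit:
move_arm([
  [[0, 0, 0], [0, 0.02, -0.2], 1],
  [[0, 0, 0], [0, 0.02, -0.4], 1],
  [[0, 0, 0], [0, 0.02, -0.55], 1],
  [[0, 0, 0], [0, 0.02, -0.62], 1],
  [[0, 0, 0], [0, 0.02, -0.62], 1],
  [[0, 0, 0], [0, 0.02, -0.62], 1],
])

```text
time: 3.75
tool_pos: [0.4523, -0.0183, 0.05]
tcp_rot: [3.096, 0.533, 0.002]
wrist_force: [-0.5, -0.3, -0.7]
width: 0.004
```

Emit:
move_arm([
  [[0, 0, 0], [0, 0, -0.02], 1],
  [[0, 0, 0], [0, 0, -0.04], 1],
  [[0, 0, 0], [0, 0, -0.06], 1],
  [[0, 0, 0], [0, 0, -0.08], 1],
  [[0, 0, 0], [0, 0, -0.1], 1],
  [[0, 0, 0], [0, 0, -0.12], 1],
  [[0, 0, 0], [0, 0, -0.12], 1],
])

```text
time: 4.62
tool_pos: [0.4515, -0.0182, 0.037]
tcp_rot: [-3.096, -0.533, 0.0]
wrist_force: [0.2, -0.4, -0.5]
width: -0.0
```

Emit:
move_arm([
  [[0, 0, 0], [0, 0, -0.015], 1],
  [[0, 0, 0], [0, 0, -0.03], 1],
])

```text
time: 4.88
tool_pos: [0.4516, -0.0182, 0.0343]
tcp_rot: [-3.096, -0.533, 0.0]
wrist_force: [-0.6, 0.1, 1.9]
width: 0.0
```

Emit:
move_arm([
  [[0, 0, 0], [0, 0, -0.015], 1],
])

```text
time: 5.0
tool_pos: [0.4516, -0.0182, 0.0327]
tcp_rot: [-3.096, -0.533, 0.0]
wrist_force: [-0.8, -0.2, 2.9]
width: 0.003
```

Emit:
move_arm([
  [[0, 0, 0], [0, 0, -0.01], 1],
])

```text
time: 5.12
tool_pos: [0.4515, -0.0182, 0.0317]
tcp_rot: [-3.096, -0.533, 0.0]
wrist_force: [-0.8, -0.1, 2.1]
width: -0.003
```

Emit:
move_arm([
  [[0, 0, 0], [0, 0, -0.01], 1],
])

```text
time: 5.25
tool_pos: [0.4516, -0.0182, 0.0307]
tcp_rot: [-3.096, -0.533, 0.0]
wrist_force: [-0.2, 0.0, 3.1]
width: -0.0
```

```bash
python3 -c "
from workcell import status
s=status.read_state();print(s['tool_pos'],s['wrist_force'])"
```

```text
[ 0.45159348 -0.01818365  0.03071997] [-0.22317886  0.01779941  3.07603874]
```

Emit:
move_arm([
  [[0, 0, 0], [0, 0, -0.005], 1],
])

```text
time: 5.38
tool_pos: [0.4516, -0.0182, 0.0302]
tcp_rot: [-3.096, -0.533, 0.0]
wrist_force: [-0.5, 0.1, 2.3]
width: 0.0
```

Bottomed by FK, with only a gentle force. I'll lift, move toward the stake station and check the holder button on the way.

Emit:
move_arm([
  [[0, 0, 0], [0, 0, 0.2], 1],
  [[0, 0, 0], [0, 0, 0.5], 1],
  [[0, 0, 0], [0, 0, 0.9], 1],
])

```text
time: 5.75
tool_pos: [0.4505, -0.0181, 0.12]
tcp_rot: [-3.095, -0.533, 0.004]
wrist_force: [1.1, 0.4, 0.5]
width: 0.002
```

Emit:
move_arm([
  [[0, 0, 0], [0.1, 0.3, 0], 1],
  [[0, 0, 0], [0.2, 0.6, 0], 1],
  [[0, 0, 0], [0.28, 1, 0], 1],
])

```text
time: 6.12
tool_pos: [0.4802, 0.0824, 0.1204]
tcp_rot: [3.096, 0.531, 0.002]
wrist_force: [0.9, 0.0, 0.2]
width: 0.001
```

Emit:
move_arm([
  [[0, 0, 0], [0.1, 0.3, 0], 1],
  [[0, 0, 0], [0.2, 0.6, 0], 1],
  [[0, 0, 0], [0.28, 1, 0], 1],
])

```text
time: 6.5
tool_pos: [0.508, 0.1826, 0.12]
tcp_rot: [3.096, 0.532, 0.0]
wrist_force: [-0.1, -0.8, -0.1]
width: 0.002
```

Emit:
move_arm([
  [[0, 0, 0], [0, 0.3, 0], 1],
  [[0, 0, 0], [0, 0.51, 0], 1],
  [[0, 0, 0], [0, 0.51, 0], 1],
  [[0, 0, 0], [0, 0.51, 0], 1],
  [[0, 0, 0], [0, 0.51, 0], 1],
])

```text
time: 7.12
tool_pos: [0.5075, 0.2319, 0.1202]
tcp_rot: [3.096, 0.531, -0.0]
wrist_force: [0.0, -0.6, -0.3]
width: 0.001
```

```bash
python3 - <<'E'
from h import *
from workcell import read_camera,camera_info
p=wristcap(.508,.233,.0415)
t,d=read_camera("top");i=camera_info("top");W=cloud(d,i['K'],i['R'],i['t'])
p0,d0,*_=load("top0.npz")
W0=cloud(d0,i['K'],i['R'],i['t'])
for u,v in((164,277),(285,314),(407,308)): print(np.median(W0[v-3:v+4,u-3:u+4,2]),np.median(W[v-3:v+4,u-3:u+4,2]))
cv2.imwrite('pics/w3.png',cv2.resize(cv2.hconcat([p,cv2.resize(t[220:360,200:387],(640,480))]),(800,300))[:,:,::-1])
E
```

```text
[0.5075 0.2319 0.1202] (322, 247) [([298, 227, 40, 40, 1202], array([318. , 247.5]), array([0.5072, 0.236 , 0.0415]))]
0.04072588541010698 0.0411754407853279
0.04310998221396663 0.0307774530690343
0.04366889587512415 0.04377665062404528
```

View pics/w3.png

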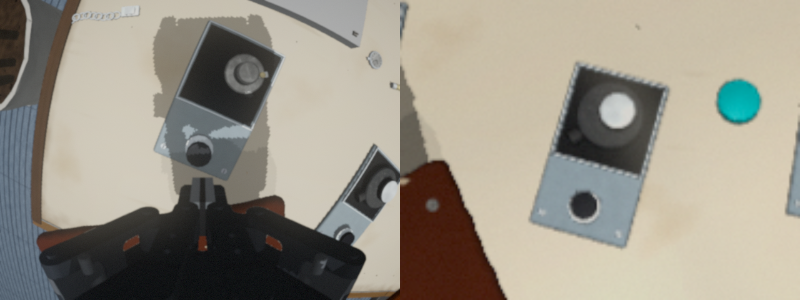

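The holder's cap is down (depth reads 30.8 mm, was 43.1) and its part hasn't moved. The tool is over the stake button, which is about 2.5 mm further in +y.

Emit:
move_arm([
  [[0, 0, 0], [0, 0.025, -0.2], 1],
  [[0, 0, 0], [0, 0.025, -0.4], 1],
  [[0, 0, 0], [0, 0.025, -0.6], 1],
  [[0, 0, 0], [0, 0.025, -0.7], 1],
  [[0, 0, 0], [0, 0.025, -0.74], 1],
  [[0, 0, 0], [0, 0.025, -0.74], 1],
])

```text
time: 7.98
tool_pos: [0.5079, 0.2353, 0.0466]
tcp_rot: [-3.096, -0.532, -0.001]
wrist_force: [-0.7, 0.2, -0.2]
width: -0.001
```

Emit:
move_arm([
  [[0, 0, 0], [0, 0, -0.015], 1],
  [[0, 0, 0], [0, 0, -0.03], 1],
  [[0, 0, 0], [0, 0, -0.045], 1],
  [[0, 0, 0], [0, 0, -0.06], 1],
  [[0, 0, 0], [0, 0, -0.075], 1],
  [[0, 0, 0], [0, 0, -0.09], 1],
  [[0, 0, 0], [0, 0, -0.105], 1],
  [[0, 0, 0], [0, 0, -0.12], 1],
  [[0, 0, 0], [0, 0, -0.13], 1],
])

```text
time: 9.1
tool_pos: [0.5077, 0.2354, 0.0332]
tcp_rot: [-3.096, -0.533, -0.0]
wrist_force: [-0.4, -0.1, 2.2]
width: 0.0
```

Emit:
move_arm([
  [[0, 0, 0], [0, 0, -0.01], 1],
  [[0, 0, 0], [0, 0, -0.02], 1],
])

```text
time: 9.35
tool_pos: [0.5077, 0.2354, 0.0313]
tcp_rot: [-3.096, -0.533, -0.0]
wrist_force: [-0.2, 0.1, 1.7]
width: -0.001
```

Emit:
move_arm([
  [[0, 0, 0], [0, 0, -0.007], 1],
])

```text
time: 9.48
tool_pos: [0.5077, 0.2354, 0.0306]
tcp_rot: [-3.096, -0.533, -0.0]
wrist_force: [0.5, 0.3, 2.5]
width: 0.004
```

Emit:
move_arm([
  [[0, 0, 0], [0, 0, -0.004], 1],
])

```text
time: 9.6
tool_pos: [0.5077, 0.2354, 0.0302]
tcp_rot: [-3.096, -0.533, -0.0]
wrist_force: [-0.1, 2.1, 1.6]
width: -0.002
```

Emit:
move_arm([
  [[0, 0, 0], [0, 0, 0.2], 1],
  [[0, 0, 0], [0, 0, 0.5], 1],
  [[0, 0, 0], [0, 0, 0.9], 1],
])

```text
time: 9.98
tool_pos: [0.5061, 0.2346, 0.1193]
tcp_rot: [3.095, 0.533, -0.006]
wrist_force: [1.4, 1.0, -0.1]
width: -0.002
```

Emit:
move_arm([
  [[0, 0, 0], [-0.02, -0.3, 0], 1],
  [[0, 0, 0], [-0.04, -0.6, 0], 1],
  [[0, 0, 0], [-0.05, -1, 0], 1],
])

```text
time: 10.35
tool_pos: [0.5021, 0.1347, 0.1199]
tcp_rot: [3.096, 0.535, -0.001]
wrist_force: [0.7, 0.1, 0.1]
width: -0.001
```

Emit:
move_arm([
  [[0, 0, 0], [-0.02, -0.3, 0], 1],
  [[0, 0, 0], [-0.04, -0.6, 0], 1],
  [[0, 0, 0], [-0.05, -1, 0], 1],
])

```text
time: 10.72
tool_pos: [0.497, 0.0345, 0.1197]
tcp_rot: [-3.096, -0.534, 0.001]
wrist_force: [0.8, 0.4, 0.1]
width: -0.001
```

Emit:
move_arm([
  [[0, 0, 0], [-0.02, -0.3, 0], 1],
  [[0, 0, 0], [-0.04, -0.6, 0], 1],
  [[0, 0, 0], [-0.05, -1, 0], 1],
])

```text
time: 11.1
tool_pos: [0.4919, -0.0654, 0.1197]
tcp_rot: [-3.096, -0.534, 0.001]
wrist_force: [0.8, -0.6, 0.2]
width: -0.002
```

Emit:
move_arm([
  [[0, 0, 0], [-0.02, -0.3, 0], 1],
  [[0, 0, 0], [-0.04, -0.6, 0], 1],
  [[0, 0, 0], [-0.05, -1, 0], 1],
])

```text
time: 11.48
tool_pos: [0.4869, -0.1653, 0.1196]
tcp_rot: [-3.095, -0.534, 0.001]
wrist_force: [0.4, -0.4, -0.2]
width: 0.0
```

Emit:
move_arm([
  [[0, 0, 0], [-0.02, -0.3, 0], 1],
  [[0, 0, 0], [-0.04, -0.6, 0], 1],
  [[0, 0, 0], [-0.05, -0.95, 0], 1],
  [[0, 0, 0], [-0.05, -0.95, 0], 1],
  [[0, 0, 0], [-0.05, -0.95, 0], 1],
  [[0, 0, 0], [-0.05, -0.95, 0], 1],
])

```text
time: 12.22
tool_pos: [0.4823, -0.2587, 0.1198]
tcp_rot: [-3.095, -0.534, 0.001]
wrist_force: [0.5, 0.0, 0.5]
width: -0.001
```

```bash
python3 - <<'E'
from h import *
from workcell import read_camera,camera_info
p=wristcap(.483,-.261,.0435)
t,d=read_camera("top");i=camera_info("top");W=cloud(d,i['K'],i['R'],i['t'])
for u,v in((164,277),(285,314),(407,308)): print(np.median(W[v-3:v+4,u-3:u+4,2]))
E
```

```text
[ 0.4823 -0.2587  0.1198] (328, 250) [([311, 230, 32, 11, 202], array([326. , 235.3]), array([ 0.4916, -0.2563,  0.0435]))]
0.030434296100716848
0.03072333289663817
0.17490084190222752
```

Both earlier buttons now read about 30.5 mm. The wrist mask of the disc's cap is broken up by shadow. I'll use the top-view position plus the offset seen at the other two, (0.4825, -0.2595); the tool is within 1 mm of that.

Emit:
move_arm([
  [[0, 0, 0], [0, -0.01, -0.2], 1],
  [[0, 0, 0], [0, -0.01, -0.4], 1],
  [[0, 0, 0], [0, -0.01, -0.6], 1],
  [[0, 0, 0], [0, -0.01, -0.7], 1],
  [[0, 0, 0], [0, -0.01, -0.72], 1],
  [[0, 0, 0], [0, -0.01, -0.72], 1],
])

```text
time: 13.08
tool_pos: [0.4831, -0.2608, 0.0487]
tcp_rot: [3.095, 0.533, 0.001]
wrist_force: [0.0, 0.6, -0.0]
width: 0.003
```

Emit:
move_arm([
  [[0, 0, 0], [0, 0, -0.015], 1],
  [[0, 0, 0], [0, 0, -0.03], 1],
  [[0, 0, 0], [0, 0, -0.045], 1],
  [[0, 0, 0], [0, 0, -0.06], 1],
  [[0, 0, 0], [0, 0, -0.075], 1],
  [[0, 0, 0], [0, 0, -0.09], 1],
  [[0, 0, 0], [0, 0, -0.105], 1],
  [[0, 0, 0], [0, 0, -0.12], 1],
  [[0, 0, 0], [0, 0, -0.135], 1],
])

```text
time: 14.2
tool_pos: [0.4827, -0.2608, 0.0346]
tcp_rot: [3.096, 0.533, 0.0]
wrist_force: [-1.3, 0.0, 2.7]
width: 0.001
```

Emit:
move_arm([
  [[0, 0, 0], [0, 0, -0.012], 1],
  [[0, 0, 0], [0, 0, -0.024], 1],
  [[0, 0, 0], [0, 0, -0.034], 1],
])

```text
time: 14.58
tool_pos: [0.4827, -0.2608, 0.0313]
tcp_rot: [3.096, 0.533, 0.0]
wrist_force: [-0.6, -1.0, 1.6]
width: 0.0
```

Emit:
move_arm([
  [[0, 0, 0], [0, 0, -0.006], 1],
])

```text
time: 14.7
tool_pos: [0.4827, -0.2608, 0.0307]
tcp_rot: [3.096, 0.533, 0.0]
wrist_force: [-0.4, -0.9, 1.1]
width: -0.001
```

Half a millimetre more, then lift and pull back clear of the top camera's view.

Emit:
move_arm([
  [[0, 0, 0], [0, 0, -0.005], 1],
])

```text
time: 14.82
tool_pos: [0.4827, -0.2608, 0.0302]
tcp_rot: [3.096, 0.533, 0.0]
wrist_force: [-0.1, -1.4, 2.1]
width: -0.001
```

Emit:
move_arm([
  [[0, 0, 0], [0, 0, 0.2], 1],
  [[0, 0, 0], [0, 0, 0.5], 1],
  [[0, 0, 0], [0, 0, 1], 1],
])

```text
time: 15.2
tool_pos: [0.4805, -0.2592, 0.1285]
tcp_rot: [-3.092, -0.532, 0.007]
wrist_force: [0.8, -0.2, 0.5]
width: -0.002
```

Emit:
move_arm([
  [[0, 0, 0], [-0.3, -0.1, 0.3], 1],
  [[0, 0, 0], [-0.6, -0.3, 0.7], 1],
  [[0, 0, 0], [-1, -0.6, 1], 1],
])

```text
time: 15.58
tool_pos: [0.3822, -0.3206, 0.2316]
tcp_rot: [3.095, 0.536, 0.001]
wrist_force: [0.9, -1.0, -0.6]
width: 0.001
```

Emit:
move_arm([
  [[0, 0, 0], [-0.2, -0.3, 0], 1],
  [[0, 0, 0], [-0.4, -0.6, 0], 1],
  [[0, 0, 0], [-0.6, -1, 0], 1],
])

```text
time: 15.95
tool_pos: [0.3217, -0.4208, 0.2299]
tcp_rot: [-3.095, -0.533, -0.0]
wrist_force: [-0.2, 0.5, -0.0]
width: -0.0
```

Emit:
move_arm([
  [[0, 0, 0], [-0.1, -0.3, 0], 1],
  [[0, 0, 0], [-0.2, -0.6, 0], 1],
  [[0, 0, 0], [-0.3, -0.9, 0], 1],
  [[0, 0, 0], [-0.3, -0.9, 0], 1],
  [[0, 0, 0], [-0.3, -0.9, 0], 1],
  [[0, 0, 0], [-0.3, -0.9, 0], 1],
])

```text
time: 16.7
tool_pos: [0.2929, -0.5096, 0.2299]
tcp_rot: [-3.095, -0.534, 0.0]
wrist_force: [-0.1, -0.4, 0.1]
width: 0.003
```

```bash
python3 - <<'E'
from h import *
from workcell import read_camera,camera_info,status
s=status.read_state();print(s['tool_pos'],s['wrist_force'])
t,d=read_camera("top");i=camera_info("top");W=cloud(d,i['K'],i['R'],i['t'])
for u,v in((164,277),(285,315),(407,309)): print(np.median(W[v-3:v+4,u-3:u+4,2]))
p0,*_=load("top0.npz")
print([c for c in [cv2.boundingRect(k) for k in cv2.findContours((cv2.absdiff(t,p0).max(-1)>50).astype(np.uint8),0,2)[0]] if c[2]*c[3]>8])
cv2.imwrite("pics/end.png",t[:,:,::-1])
E
```

```text
[ 0.29290383 -0.50960556  0.22989626] [-0.07694688 -0.39277739  0.06356996]
0.03015409529080903
0.030196041134355978
0.030636924058791752
[(270, 478, 6, 2), (547, 477, 3, 3), (185, 477, 7, 3), (553, 475, 12, 5), (275, 473, 6, 4), (201, 472, 15, 5), (550, 469, 15, 7), (211, 469, 50, 11), (221, 469, 6, 3), (172, 468, 17, 11), (231, 466, 6, 3), (575, 463, 3, 3), (215, 458, 7, 3), (569, 436, 12, 11), (563, 400, 77, 80), (451, 380, 6, 6), (549, 352, 48, 43), (243, 338, 84, 50), (328, 327, 152, 65), (289, 317, 3, 4), (494, 314, 37, 33), (400, 310, 9, 7), (280, 308, 12, 5), (399, 301, 16, 11), (165, 276, 7, 10), (158, 271, 12, 11)]
```

View pics/end.png

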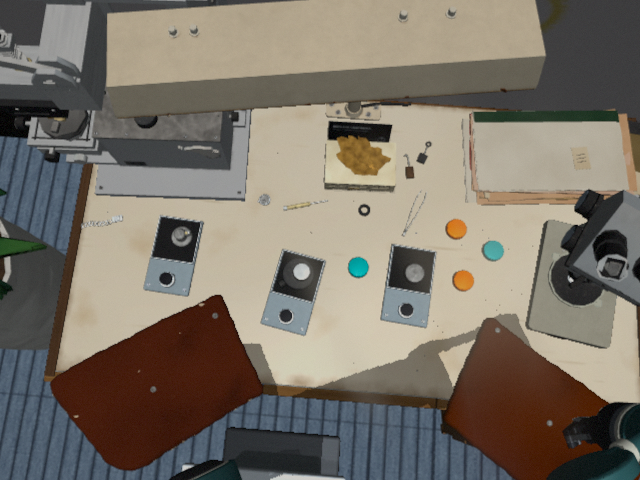

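The final view shows all three caps down: stake (166,279), holder (286,315), disc (408,309). The parts and bystanders haven't moved; the only changes are the buttons, the arm and its shadow. I'll hand in now.

```bash
python3 -c "
from workcell import order; print(order.finish_job())"
```

```text
the job is handed in; nothing more can be done
None
```

I pressed the three tally buttons in the order asked (holder, stake, disc) with the closed fingertip, and handed the job in at about 17 s.

- **Buttons:** I stopped each press with the fingertip at 30.2 mm, just short of the 30 mm bottom. The force read at the end of each move was never above about 3 N. The last top-camera depth check puts all three caps at 30.2–30.6 mm.
- **Everything else:** comparing pictures from before and after showed changes only at the buttons, the arm and its shadows. The parts and the other things on the bench had not moved. The arm finished 0.23 m above the bench, touching nothing.
- **Checks that disagreed:**
  - The wrist and top cameras differed by 2–3 mm on where the holder and stake caps were, so I aimed between the two.
  - The wrist camera's outline of the disc's cap was broken up by shadow. I discarded it and used the top view, corrected by the offset seen at the other two.

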